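# Set the heat wheel of the foil press and switch it on

## Task

Get the hot-foil press warming up: with a fingertip, roll the knurled heat wheel on its console towards the console's front, click by click, until its full-width white line clicks in between the two white pointer ticks, and then press the near end of the power rocker down to switch it on. Only roll and press with the fingertips: pick nothing up, and leave the things standing around where they are.

Things in the scene. Friction and masses are not known exactly. Their poses are not given: they have to be found in the camera images.
- press: Fixed bench hot-foil press with console. Origin: on the table under the console's centre; x from its front to its rear, y to its left, z up. Grey console 170 (x) x 240 (y) mm, flat top 85 mm high; on it the heat wheel (x 0, y +55), power rocker (x 0, y -45) and a 4 mm high pilot lens (x +55, y -45). The dark press, 160 mm wide, 375 mm tall, stands at y -370, joined by a conduit.
- wheel_crest (a point): Fixed point on the top line of the heat wheel's rim, mid width, 103 mm above the table; axes as press. The black knurled wheel (radius 30, width 20 mm, friction about 0.9: press 4 to 8 N) turns on a level axle along y, 30 mm below. A fixed round cheek, 5 mm thick, stands close on each side, its top 3 mm lower and bearing a white pointer tick at x 0.
- heat_wheel (a joint): Wheel angle, rad; grows as its top is drawn to the console's front (-x). Sprung detents at 0, 0.524, 1.047, 1.571, 2.094 (15.7 mm of rim apart), stops just outside. At 1.571 the full-width white line is on the crest; the others have short ticks. Starts at 0, 0.524 or 1.047, the line then rear (+x) of the crest. About 2 N along the rim moves it; past half way it snaps on when let go.
- rocker_pivot (a point): Fixed point at the middle of the power rocker's top, 94 mm above the table; axes as press. Black rocker, a shallow V 38 (x) x 22 (y) mm, in a bezel whose top is 5 mm below this point. Off: the near end (x -17) stands 7 mm above this point. On: the near half lies level at this height and the far end stands up.
- power_rocker (a joint): Angle of the power rocker, rad: 0 off (start), 0.44 fully on; grows as its near end (towards the console's front) goes down. About 4 N at the near end; it snaps over at 0.22 and stays.
- glue_jar: Glass jar with a metal cap, 64 mm diameter, 75 mm tall, on the table left of the console. Origin: centre of its underside. Leave alone.
- card_case: Flat dark green leather case, 75 x 100 x 30 mm, on the table between console and press. Origin: centre of its underside. Leave alone.
- screwdriver: Screwdriver with a wooden handle, 160 mm long, lying on the table in front of the console. Origin: centre of its underside, x along it. Leave alone.
- foil_spool: Brass-coloured spool of foil, 40 mm diameter, 26 mm tall, standing on the console's top in its rear right corner. Origin: centre of its underside. Leave alone.

How it is judged:
By the outcome, as a careful person would: the job done as asked, in the order asked, and still so for the second after the job is handed in, with the robot touching nothing.
It also fails if it takes over 48 s, if anything falls off the work surface, if the arm or the gripper's body presses on something with over 40 N, if the wrist force passes 120 N, or if a joint passes its speed limit or range.

## Robot

A 6-joint arm with a two-finger parallel gripper is mounted at the origin on the work surface. World frame = base frame: x ahead of the robot, y to its left, z up, the work surface at z = 0. Lengths are in m, angles in degrees, forces in N, time in s.
With the tool pointing down it reaches from about 0.4 to 0.825 m from the base axis. Payload 7 kg.
Tool frame: the origin (TCP) lies at the very end of the fingers, on their centre line; the grasp point (between the pads) lies 19 mm behind it; z points along the fingers, y is the line along which they close (so a half turn about z gives the same grasp; the last joint's range is limited). The gripper opens to 88 mm and grips with 3 to 60 N. Pads are 19 mm wide; open, the fingers measure 130 mm over their backs; the gripper's body (78 mm by 193 mm) begins 47 mm behind the grasp point.
Start: joints at [80.105, 20.546, 0.682, 0, -70.136, -16.507], TCP at [0.3, 0.605, 0.227] pointing down, gripper open.
Joint ranges: [-176.03, 176.03], [-82.01, 121.73], [-58.28, 71.71], [-173.87, 95.51], [-174.79, -0.11], [-173.66, 173.66]. Speed limits (degrees/s): [136.94, 136.94, 172.46, 180, 180, 180].

## Interface

Orientations are given as [roll, pitch, yaw] about the fixed x, y, z axes, in that order (R = Rz(yaw) Ry(pitch) Rx(roll)).
In Python, from plant import get_state, capture, close_job, regions_of gives the robot as it stands.
- The arm moves only by the tool jog_arm, never from a script. Its argument "moves" is a list of rows, each a list of 3 entries, a list of its own where there are three numbers: the shift along the tool's x, y, z in cm, then the turn about the tool's z in degrees, then the finger opening in cm, from 0 to 8.76. A call has 1 to 12 rows; each row shifts and turns the commanded pose from where the row before left it, along the tool's axes as they then stand; what a row does not reach is not made up. A row lasts 1/8 s, in which the tool goes at most 62.5 mm and 10.7 degrees, less where a joint would pass 70% of its speed; a pose out of reach is approached as far as the arm can. A call is refused whole if a number of a shift passes 6.25 or a number of a turn 10.7, either way. A call with a gripper value outside its range is refused whole. The fingers move at their own pace and stop on an object; "newtons" is the grip in N (left out, the last holds). Time passes only in rows, so rows that do not move let the fingers close. It gives the time, the measured TCP pose, the force, the opening and the grip force at its end, in the units of the state.
- get_state(): the state, without advancing time (a new reading comes with each control period).
- capture(name): name is "scene" or "side" or "wrist"; returns a dict with "pixels" (400x640x3 uint8, blue, green, red), "mtx" (3x3 intrinsics, pixels), "world_from_camera" (4x4, takes a point from camera to world coordinates); the wrist camera has in their place "hand_eye" (4x4, takes a point from camera to tool coordinates, whose origin is the TCP and whose axes are the flange's). Camera axes: x right, y down, z forward; pixel columns grow to the right and rows downward; lengths in m; the calibration is good to about 2 mm. A picture is of the moment at which its call begins: read the wrist's pose just before it. There is no depth.
- close_job(): hands the job in; it is judged then, once.
Trained networks look in a picture, given as the dict that the camera call returned (one of the last four; its "shot" number tells which), for a name from the list of things; names that differ only in an ending like _2 or _b are one class to them, and where a whole thing is asked for, a point or a joint stands for the part that bears it (a point fixed in the world has none). Each returns a list of dicts, best first, with "confidence" (0 to 1); they miss things now and then, are a little off and sometimes report something else, mostly with a low value. They report only what shows in the picture. A call takes as long as a camera call.
- regions_of(picture, thing): "pixels" (400x640 bool, what is visible of it) and "pixel" ([column, row] in pixels, amid what is visible of it).
The state is a dict: "time_s": time; "joints": joint angles; "qd": joint speeds; "joint_torque": joint torques, N m; "tcp_pos": TCP position; "eef_rot": TCP orientation; "contact_force": force on the tool from outside, world axes, zero at the start; "moment": the same for the moment, N m; "gripper_width": finger opening in m; "gripper_force": force on a finger pad.
Only numpy, scipy, OpenCV 4.12 (cv2) and the standard library are available. Lean on these libraries where they do the work, as an engineer would, in place of code of your own. Each camera call takes 0.05 s, during which the arm holds its last target. There are 200 camera calls.

## Working session

There is one attempt and no reset: what is moved stays moved. The work goes in short steps, Python scripts to look and compute and a tool call to move; the robot and the scene stay as the last step left them, time stands still between calls to the robot, and variables do not carry over. Pictures are saved under pics/ and viewed, at most 10 in all, crops included, and the job is handed in when it is done.

Besides the shell and the picture viewer there is one more tool, called in YAML: its name, and indented under it one key for each argument. jog_arm: Moves the arm, as the interface text tells. Its arguments: {"type":"object","properties":{"moves":{"type":"array"},"newtons":{"type":"number"}},"required":["moves"]}

```bash
mkdir -p pics; python3 - <<'E'
from plant import *
import cv2,numpy as np
s=get_state();print({k:np.round(v,3).tolist() for k,v in s.items()})
for n in["scene","side"]:
    p=capture(n);cv2.imwrite(f"pics/{n}0.png",p["pixels"]);print(n,p["mtx"].tolist(),np.round(p["world_from_camera"],4).tolist())
    for t in["press","heat_wheel","power_rocker"]:
        for r in regions_of(p,t)[:2]:print(t,r["confidence"],r["pixel"],r["pixels"].sum())
E
```

```text
{'time_s': 0.0, 'joints': [80.106, 20.592, 0.633, -0.022, -70.135, -16.505], 'qd': [-0.094, -0.077, 0.024, 0.054, -0.043, 0.021], 'joint_torque': [0.002, -58.272, 29.305, 6.997, 0.007, -0.0], 'tcp_pos': [0.3, 0.604, 0.226], 'eef_rot': [179.904, -0.007, -26.407], 'contact_force': [-0.13, 0.066, 0.181], 'moment': [-0.034, 0.061, 0.022], 'gripper_force': 0.0, 'gripper_width': 0.088}
scene [[423.37329462690644, 0.0, 326.6286895542002], [0.0, 423.37329462690644, 195.71361630704357], [0.0, 0.0, 1.0]] [[0.5443, 0.6172, -0.5682, 1.0569], [0.8389, -0.401, 0.368, -0.2593], [-0.0007, -0.677, -0.736, 0.7561], [0.0, 0.0, 0.0, 1.0]]
press 0.57 [175.2, 282.7] 31899
heat_wheel 0.68 [356.3, 213.4] 235
power_rocker 0.67 [315.7, 234.1] 212
side [[421.0964125664553, 0.0, 319.97765012777427], [0.0, 421.0964125664553, 202.7979637680759], [0.0, 0.0, 1.0]] [[0.8496, -0.3414, 0.4019, 0.1491], [-0.5271, -0.575, 0.6258, -0.5274], [0.0174, -0.7435, -0.6685, 0.7104], [0.0, 0.0, 0.0, 1.0]]
press 0.7 [484.2, 253.9] 28961
heat_wheel 0.49 [340.6, 174.7] 144
```

```bash
python3 - <<'E'
import cv2,numpy as np
a=cv2.imread("pics/scene0.png");b=cv2.imread("pics/side0.png")
# one composite: whole scene views half-ish, top; crops enlarged below
top=np.hstack([cv2.resize(a,(400,250)),cv2.resize(b,(400,250))])
c=cv2.resize(a[160:275,266:396],(400,350),interpolation=cv2.INTER_CUBIC)
d=cv2.resize(b[130:245,275:405],(400,350),interpolation=cv2.INTER_CUBIC)
cv2.imwrite("pics/c0.png",np.vstack([top,np.hstack([c,d])]))
E
```

```text
(no output)
```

View pics/c0.png

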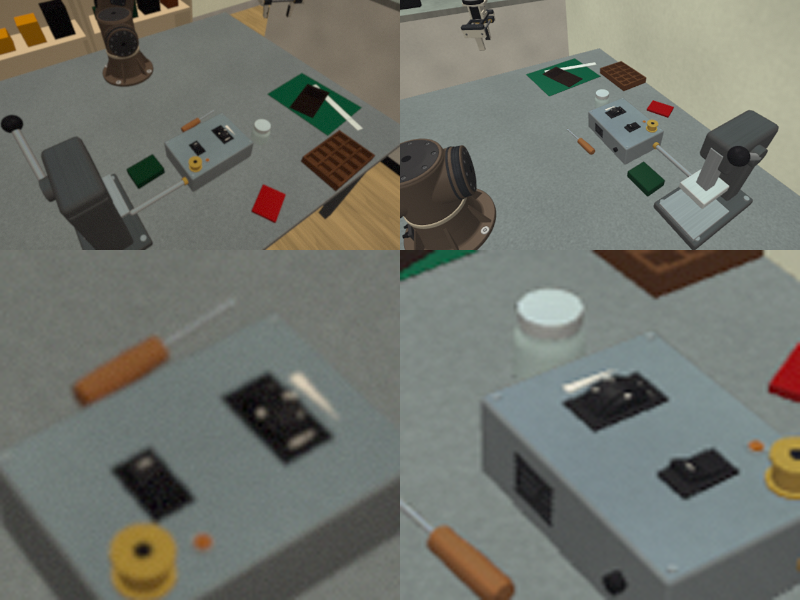

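The console's front (the vent side) faces the screwdriver and robot. The wheel is at about (356,213) in the scene view and the rocker at (316,234). In the side view the top corners are at front-left (303,180), rear-left (357,159) and front-right (362,237).

```bash
cat > h.py <<'E'
import numpy as np,cv2
from scipy.optimize import least_squares
from scipy.spatial.transform import Rotation as R
def proj(m,T,P):
    q=(np.atleast_2d(P)-T[:3,3])@T[:3,:3]
    return q[:,:2]/q[:,2:]*[m[0,0],m[1,1]]+m[:2,2]
def topose(v,L):
    c,s=np.cos(v[2]),np.sin(v[2]);L=np.atleast_2d(np.array(L,float))
    return np.c_[v[0]+c*L[:,0]-s*L[:,1],v[1]+s*L[:,0]+c*L[:,1],L[:,2]]
def fit(obs,v0): # obs: (mtx,T,local pts,pixels)
    f=lambda v:np.concatenate([(proj(m,T,topose(v,L))-px).ravel() for m,T,L,px in obs])
    r=least_squares(f,v0,loss='soft_l1');return r.x,f(r.x)
def wristT(s,p):
    T=np.eye(4);T[:3,:3]=R.from_euler('xyz',s["eef_rot"],degrees=True).as_matrix();T[:3,3]=s["tcp_pos"]
    return T@p["hand_eye"]
E
python3 - <<'E'
from h import *
from plant import *
a=capture("scene");b=capture("side")
FL,FR,RL=[-.085,.12,.085],[-.085,-.12,.085],[.085,.12,.085]
W,K=[0,.055,.095],[0,-.045,.092]
o=[(a["mtx"],a["world_from_camera"],[FL,FR,W,K],np.array([[355.4,182.3],[266,229],[356.3,213.4],[315.7,234.1]])),
(b["mtx"],b["world_from_camera"],[FL,RL,FR,W],np.array([[302.6,180],[356.9,158.6],[362.1,237.5],[340.6,174.7]]))]
v,r=fit(o,[.6,.2,.0]);print(v,np.degrees(v[2]));print(r.reshape(-1,2).round(1).tolist())
print(topose(v,[[0,.055,.103],[0,-.045,.094]]).tolist())
s=get_state();p=capture("wrist");print(p["hand_eye"].round(3).tolist(),p["mtx"][0,0])
E
```

```text
[0.62191786 0.04192274 0.03798371] 2.1763064159410717
[[0.6, -3.2], [-4.3, -1.1], [0.3, -0.6], [0.5, 2.1], [-2.3, -2.6], [-0.0, -3.7], [0.9, 2.0], [4.9, 1.7]]
[[0.6198292546122479, 0.09688307215507355, 0.103], [0.6236267125692994, -0.003044798396962256, 0.094]]
[[0.001, -0.957, -0.29, 0.079], [1.0, 0.001, 0.001, -0.0], [-0.001, -0.29, 0.957, -0.159], [0.0, 0.0, 0.0, 1.0]] 353.1087346103498
```

jog_arm:
  moves:
    - [[0,0,0],10.3,0]
    - [[0,0,0],10.3,0]
    - [[0,0,0],10.3,0]
    - [[0,0,0],10.3,0]
    - [[0,0,0],10.3,0]
    - [[0,0,0],10.3,0]
  newtons: 20

```text
time_s: 1.3
tcp_pos: [0.3002, 0.6046, 0.2266]
eef_rot: [-180.0, 0.0, -88.5]
contact_force: [0.4, 0.2, 0.7]
gripper_width: 0.0333
gripper_force: 0.0
```

jog_arm:
  moves:
    - [[4.6,-2.8,0],0,0]
    - [[4.6,-2.8,0],0,0]
    - [[4.6,-2.8,0],0,0]
    - [[4.6,-2.8,0],0,0]
    - [[4.6,-2.8,0],0,0]
    - [[4.6,-2.8,0],0,0]
    - [[4.6,-2.8,0],0,0]
    - [[4.6,-2.8,0],0,0]
    - [[4.6,-2.8,0],0,0]
    - [[4.6,-2.8,0],0,0]
    - [[4.6,-2.8,0],0,0]
    - [[0,0,0],0,0]

```text
time_s: 2.8
tcp_pos: [0.6252, 0.1053, 0.2261]
eef_rot: [180.0, -0.0, -88.4]
contact_force: [-0.3, -0.1, -0.4]
gripper_width: 0.0004
gripper_force: 0.0
```

```bash
python3 - <<'E'
from h import *
from plant import *
s=get_state();p=capture("wrist");cv2.imwrite("pics/w1.png",p["pixels"])
print(s["time_s"],s["tcp_pos"],s["eef_rot"],s["contact_force"])
T=wristT(s,p)
v=[.622,.042,.038]
for n,l in dict(crest=[0,.055,.103],piv=[0,-.045,.094],FL=[-.085,.12,.085],FR=[-.085,-.12,.085],RL=[.085,.12,.085]).items():print(n,proj(p["mtx"],T,topose(v,l)).round(1))
for t in["heat_wheel","power_rocker"]:
    for r in regions_of(p,t)[:2]:print(t,r["confidence"],r["pixel"],r["pixels"].sum())
E
```

```text
2.8 [0.6251854  0.1052758  0.22605724] [ 1.79970728e+02 -3.86150741e-02 -8.84444999e+01] [-0.32721529 -0.06423667 -0.44278012]
crest [[329.  184.6]]
piv [[328.2  54.9]]
FL [[420.8 247.3]]
FR [[444.3 -56.1]]
RL [[237.2 248.9]]
heat_wheel 0.76 [332.2, 185.3] 1503
power_rocker 0.87 [335.3, 53.8] 1624
```

View pics/w1.png

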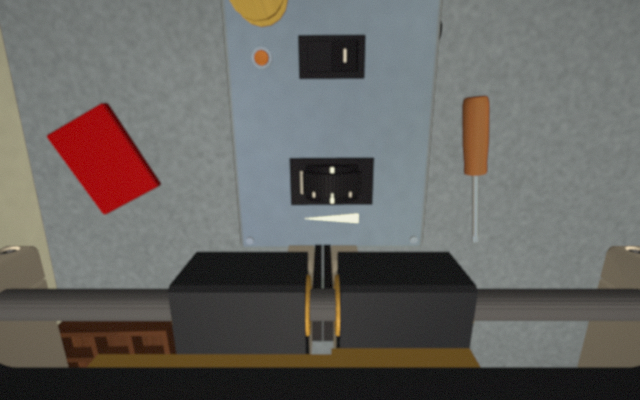

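The rocker is at (332,57) with its near-end mark at col 345. The wheel is at (332,183) with a white full-width line visible at col ~301, on the rear side. I'll zoom in on the wheel and the fingertips.

```bash
python3 - <<'E'
import cv2,numpy as np
a=cv2.imread("pics/w1.png")
cv2.imwrite("pics/w1z.png",cv2.resize(a[145:275,270:390],None,fx=4.6,fy=4.6,interpolation=cv2.INTER_CUBIC))
g=cv2.cvtColor(a,cv2.COLOR_BGR2GRAY)
def blobs(r0,r1,c0,c1,th):
    n,l,st,c=cv2.connectedComponentsWithStats((g[r0:r1,c0:c1]>th).astype(np.uint8))
    for s,q in zip(st[1:],c[1:]):
        if s[4]<150:print(s+[c0,r0,0,0,0],(q+[c0,r0]).round(1))
blobs(160,204,293,372,90);print();blobs(38,76,302,362,90)
for r0,r1,c0,c1 in[(150,210,285,380),(30,85,295,370)]:
    m=(g[r0:r1,c0:c1]<75).astype(np.uint8);n,l,st,c=cv2.connectedComponentsWithStats(m);i=st[1:,4].argmax()+1
    q=np.argwhere(l==i)[:,::-1].astype(np.float32)+[c0,r0];print(cv2.minAreaRect(q.astype(np.float32)))
E
```

```text
[329 166   6   8  40] [331.6 169.8]
[300 171   4  23  70] [301.1 182.1]
[348 191   4   7  20] [349.7 194. ]
[312 192   4   6  21] [313.4 194.4]
[329 193   6  11  55] [331.6 198.5]

[343  48   4  15  56] [344.5  55. ]
((331.5, 181.0), (46.0, 83.0), 90.0)
((331.0, 56.5), (43.0, 66.0), 90.0)
```

View pics/w1z.png

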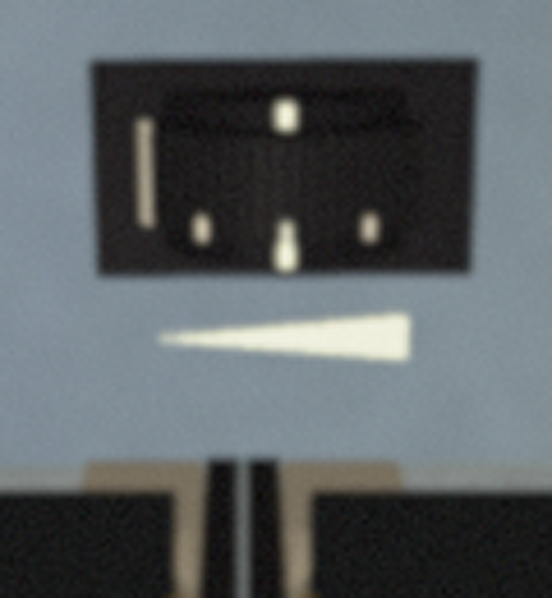

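The wheel is at 0.524: short ticks sit on the crest and ±18 px, and the full line is about 60° to the rear, so it needs two clicks. The closed fingertips form a flat end of about 33 mm across the wheel's rolling direction.

```bash
python3 - <<'E'
from h import *
from plant import *
s=get_state();p=capture("wrist");T=wristT(s,p);m=p["mtx"]
def at(px,z):
    d=T[:3,:3]@np.linalg.solve(m,[*px,1]);return T[:3,3]+d*(z-T[2,3])/d[2]
A=at((331.6,169.8),.099);B=at((331.6,198.5),.099);C=at((331,56.5),.089);
print("ticks",A,B,(A+B)/2,"wheelplate",at((331.5,181),.086),"rocker",C)
d=(A+B)/2-C;print("yaw",np.degrees(np.arctan2(-d[0],d[1])),np.hypot(*d[:2]))
print("tips",[proj(m,T,s["tcp_pos"]+np.array([x,-.0095,0])) for x in(-.02,0,.02)])
E
```

```text
ticks [0.61667416 0.0887623  0.099     ] [0.61569407 0.11343629 0.099     ] [0.61618412 0.10109929 0.099     ] wheelplate [0.61594127 0.10134498 0.086     ] rocker [0.62038432 0.00095772 0.089     ]
yaw 2.4017303433750854 0.10022961501266442
tips [array([[363.67773403, 244.02451647]]), array([[322.82259158, 242.80478787]]), array([[281.88535936, 241.58260849]])]
```

jog_arm:
  moves:
    - [[0.4,0,0],-0.8,0]
    - [[0,0,4],0,0]
    - [[0,0,4],0,0]
    - [[0,0,3],0,0]
    - [[0,0,0.6],0,0]
    - [[0,0,0],0,0]

```text
time_s: 3.75
tcp_pos: [0.6243, 0.105, 0.1113]
eef_rot: [-180.0, -0.0, -87.3]
contact_force: [0.4, -0.4, 0.3]
gripper_width: 0.0004
gripper_force: 0.0
```

jog_arm:
  moves:
    - [[0.4,0,0.3],0,0]
    - [[0,0,0.3],0,0]
    - [[0,0,0.2],0,0]
    - [[0,0,0],0,0]

```text
time_s: 4.25
tcp_pos: [0.6245, 0.1004, 0.1031]
eef_rot: [-180.0, 0.0, -87.4]
contact_force: [-0.7, -1.2, 2.9]
gripper_width: 0.0006
gripper_force: 1.4
```

jog_arm:
  moves:
    - [[0,0,0.04],0,0]
    - [[0,0,0],0,0]

```text
time_s: 4.5
tcp_pos: [0.6247, 0.1005, 0.103]
eef_rot: [-179.9, -0.0, -87.4]
contact_force: [0.0, 0.2, 6.8]
gripper_width: 0.0006
gripper_force: 2.8
```

jog_arm:
  moves:
    - [[0,0.15,0],0,0]
    - [[0,0.15,0],0,0]
    - [[0,0.15,0],0,0]
    - [[0,0.15,0],0,0]

```text
time_s: 5.0
tcp_pos: [0.6192, 0.1003, 0.1032]
eef_rot: [-179.9, 0.0, -87.4]
contact_force: [1.6, -0.4, 6.4]
gripper_width: 0.0006
gripper_force: 3.6
```

jog_arm:
  moves:
    - [[0,0.15,0],0,0]
    - [[0,0.15,0],0,0]
    - [[0,0.15,0],0,0]
    - [[0,0.15,0],0,0]

```text
time_s: 5.5
tcp_pos: [0.6126, 0.1001, 0.1031]
eef_rot: [-179.9, 0.0, -87.4]
contact_force: [-2.0, -0.7, 7.9]
gripper_width: 0.0006
gripper_force: 3.8
```

jog_arm:
  moves:
    - [[0,0.15,0],0,0]
    - [[0,0.15,0],0,0]
    - [[0,0.1,0],0,0]
    - [[0,0,0],0,0]

```text
time_s: 6.0
tcp_pos: [0.6086, 0.1, 0.1027]
eef_rot: [-179.9, 0.0, -87.4]
contact_force: [-0.1, -0.6, 6.4]
gripper_width: 0.0004
gripper_force: 2.9
```

jog_arm:
  moves:
    - [[0,0,-2],0,0]
    - [[0,0,-4],0,0]
    - [[-3,-0.8,0],0,0]
    - [[-3,-0.8,0],0,0]
    - [[0,0,0],0,0]
    - [[0,0,0],0,0]

```text
time_s: 6.75
tcp_pos: [0.6208, 0.1607, 0.1609]
eef_rot: [179.9, -0.1, -87.4]
contact_force: [-0.3, -0.7, 0.4]
gripper_width: 0.0003
gripper_force: 0.0
```

```bash
cat > look.py <<'E'
import sys
from h import *
from plant import *
s=get_state();p=capture("wrist");T=wristT(s,p);a=p["pixels"]
print(s["time_s"],s["tcp_pos"],s["contact_force"])
v=[.6185,.0461,np.radians(2.4)]
u=proj(p["mtx"],T,topose(v,[[0,.055,.103],[0,-.045,.094]]));print(u)
def crop(c):
    x,y=int(min(max(c[0],60),580)),int(min(max(c[1],50),350));return cv2.resize(a[y-50:y+50,x-60:x+60],(480,400),interpolation=cv2.INTER_CUBIC)
k=int(sys.argv[2]);cv2.imwrite(sys.argv[1],crop(u[k]))
E
python3 look.py pics/l1.png 0
```

```text
6.75 [0.62077112 0.16074897 0.16086472] [-0.34700587 -0.72565543  0.43559534]
[[334.29302571 128.32226333]
 [336.50506471 -59.13938701]]
```

View pics/l1.png

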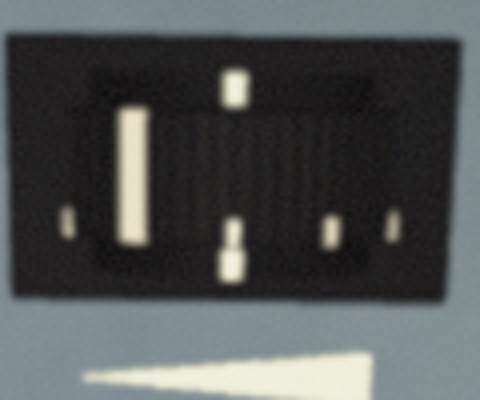

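One click made: the line is now 30° to the rear, at crop column 133 with the pointer ticks at 234. One more click to go.

jog_arm:
  moves:
    - [[3,-0.2,0],0,0]
    - [[3,-0.2,0],0,0]
    - [[0,0,3],0,0]
    - [[0,0,2],0,0]
    - [[0,0,0.5],0,0]
    - [[0,0,0.3],0,0]
    - [[0,0,0.15],0,0]
    - [[0,0,0],0,0]

```text
time_s: 7.8
tcp_pos: [0.6286, 0.1009, 0.1034]
eef_rot: [-179.9, 0.0, -87.4]
contact_force: [0.9, -0.9, -0.2]
gripper_width: 0.0002
gripper_force: 0.1
```

jog_arm:
  moves:
    - [[0,0,0.06],0,0]
    - [[0,0,0.03],0,0]
    - [[0,0,0],0,0]

```text
time_s: 8.18
tcp_pos: [0.6287, 0.1008, 0.1024]
eef_rot: [-179.9, 0.0, -87.4]
contact_force: [-0.6, -0.4, 5.3]
gripper_width: 0.0005
gripper_force: 2.6
```

jog_arm:
  moves:
    - [[0,0.15,0],0,0]
    - [[0,0.15,0],0,0]
    - [[0,0.15,0],0,0]
    - [[0,0.15,0],0,0]
    - [[0,0.15,0],0,0]
    - [[0,0.15,0],0,0]

```text
time_s: 8.93
tcp_pos: [0.6204, 0.1006, 0.1031]
eef_rot: [-179.8, 0.0, -87.4]
contact_force: [0.5, -1.1, 8.6]
gripper_width: 0.0005
gripper_force: 4.7
```

jog_arm:
  moves:
    - [[0,0.15,0],0,0]
    - [[0,0.15,0],0,0]
    - [[0,0.15,0],0,0]
    - [[0,0.15,0],0,0]
    - [[0,0.1,0],0,0]
    - [[0,0,0],0,0]

```text
time_s: 9.68
tcp_pos: [0.6129, 0.1003, 0.103]
eef_rot: [-179.9, 0.0, -87.4]
contact_force: [-0.7, 0.8, 9.4]
gripper_width: 0.0008
gripper_force: 4.9
```

jog_arm:
  moves:
    - [[0,0,-2],0,0]
    - [[0,0,-4],0,0]
    - [[-3,-0.4,0],0,0]
    - [[-3,-0.4,0],0,0]
    - [[0,0,0],0,0]
    - [[0,0,0],0,0]

```text
time_s: 10.42
tcp_pos: [0.6168, 0.16, 0.161]
eef_rot: [179.9, -0.0, -87.4]
contact_force: [-1.1, -0.5, 0.1]
gripper_width: 0.0005
gripper_force: 0.0
```

```bash
python3 look.py pics/l2.png 0
```

```text
10.425 [0.61681266 0.15998029 0.16103498] [-1.05522745 -0.45352828  0.08848739]
[[327.7122261  129.23518819]
 [329.15729076 -57.88593019]]
```

View pics/l2.png

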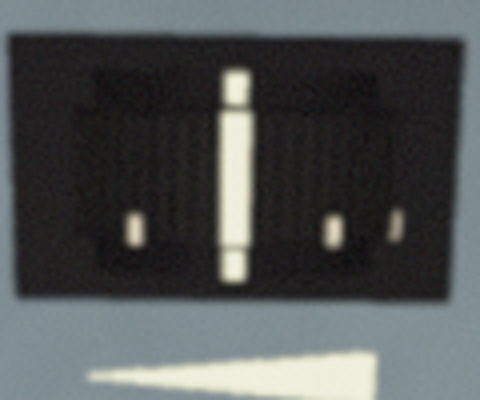

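The line sits between the two ticks at crop column 236. Next is the rocker.

jog_arm:
  moves:
    - [[4,0.8,0],0,0]
    - [[4,0.8,0],0,0]
    - [[4,0.8,0],0,0]
    - [[3.9,0.7,0],0,0]
    - [[0,0,3],0,0]
    - [[0,0,2],0,0]
    - [[0,0,0],0,0]
    - [[0,0,0],0,0]

```text
time_s: 11.48
tcp_pos: [0.5941, -0.0003, 0.1126]
eef_rot: [-180.0, -0.0, -87.4]
contact_force: [-0.0, -0.6, 1.2]
gripper_width: 0.0004
gripper_force: 0.0
```

jog_arm:
  moves:
    - [[0,0,0.4],0,0]
    - [[0,0,0.4],0,0]
    - [[0,0,0.2],0,0]
    - [[0,0,0.2],0,0]
    - [[0,0,0.2],0,0]
    - [[0,0,0.2],0,0]
    - [[0,0,0.15],0,0]
    - [[0,0,0],0,0]

```text
time_s: 12.48
tcp_pos: [0.5937, 0.0, 0.0941]
eef_rot: [180.0, -0.0, -87.4]
contact_force: [-0.2, 0.7, -0.1]
gripper_width: 0.0003
gripper_force: 0.0
```

jog_arm:
  moves:
    - [[0,0,0.06],0,0]
    - [[0,0,0.04],0,0]
    - [[0,0,0],0,0]

```text
time_s: 12.85
tcp_pos: [0.5938, -0.0, 0.0937]
eef_rot: [-180.0, -0.0, -87.4]
contact_force: [-0.8, 0.3, 4.2]
gripper_width: 0.0005
gripper_force: 2.3
```

jog_arm:
  moves:
    - [[0,0,-3],0,0]
    - [[0,0,-6],0,0]
    - [[0,0,-4],0,0]
    - [[-4,0,0],0,0]
    - [[-4,0,0],0,0]
    - [[-3,0,0],0,0]
    - [[0,0,0],0,0]
    - [[0,0,0],0,0]

```text
time_s: 13.85
tcp_pos: [0.5886, 0.1098, 0.223]
eef_rot: [180.0, -0.0, -87.4]
contact_force: [-1.0, 0.2, -0.5]
gripper_width: 0.0009
gripper_force: 0.0
```

```bash
python3 look.py pics/l3.png 1; python3 - <<'E'
from plant import *
import cv2,numpy as np
w=capture("wrist")["pixels"];b=capture("side")["pixels"]
c=cv2.resize(b[130:245,275:405],(452,400),interpolation=cv2.INTER_CUBIC)
cv2.imwrite("pics/f.png",np.vstack([np.hstack([cv2.resize(w[:260,200:480],(348,323)),c[:323]])]))
E
```

```text
13.85 [0.58857628 0.10975781 0.22301355] [-0.9890216   0.19928173 -0.50476808]
[[288.8875077  183.23280003]
 [286.99186394  51.71998815]]
```

View pics/f.png

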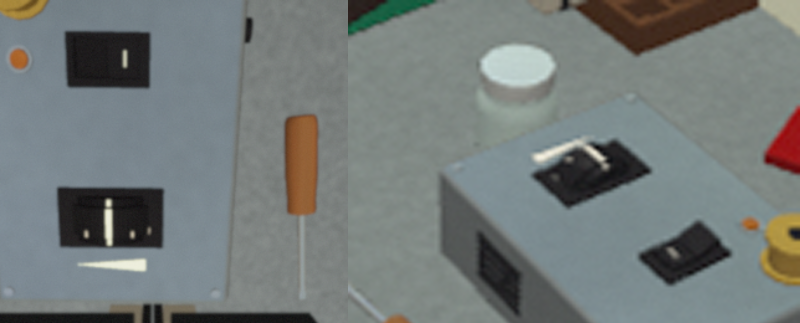

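The far end of the rocker now stands up, so it is on. The wheel's line is still between the ticks and nothing else has moved.

```bash
python3 -c "from plant import *;print(close_job())"
```

```text
the job is handed in; nothing more can be done
None
```

The heat wheel is rolled two clicks forward, its white line is between the pointer ticks, and the power rocker was then pressed on; the job was handed in at about 14 s with the robot clear of everything.

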